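# Press home the locating pins of a checking fixture in order

### The job

Locate the cover in the checking fixture: with the fingertips, gently press its three raised locating pins down fully home, one after the other: first the pin with the broad round head, then the one with the bar-shaped head, last the one with the small round head. Use a light touch (a few newtons move a pin, never more than 25 N), only press the pins, never pull one up, and leave the loose gauges and the case where they stand.

Things in the scene. Friction and masses are not known exactly. Their poses are not given: they have to be found in the camera images.
- fixture: checking fixture fixed to the granite: aluminium plate 260 x 280 x 20 mm (x by y) with a dark grey machined cover, 215 x 250 mm, on top of it; the cover's upper face is 40 mm above the granite (world z = 0.040). Origin: centre of the underside, on the granite. The three pins stand on the cover at any of three places about 100 mm from each other
- broad_top (a point): centre of the top face of the pin with the broad round head, a flat steel disc 40 mm across; the head is 10 mm thick. The point moves with the pin: its height is 0.078 minus the joint value, less what the sprung bushing gives while pressed (about 0.078 raised, 0.064 fully home)
- broad_pin (a joint): how far the pin with the broad round head has been pressed straight down, in m: about 0 (-0.002 to 0.003) at the start, raised, with a 14 mm gap under the head; 0.014 fully home, head resting on its bushing. Negative values: pulled up. Sliding takes about 3 N of friction; no spring, it stays where it is left
- broad_bushing: steel bushing, 16 mm across and 14 mm high on a flange 28 mm across, guiding the broad pin. Origin: centre of its underside on the cover's upper face; z up. The flange is fixed; the bushing is sprung: once the head is home and the push passes about 4 N, both give 0.4 mm per further newton, up to 10 mm, and spring back
- bar_top (a point): centre of the top face of the pin with the bar-shaped head, a flat steel bar 44 mm x 16 mm; the head is 10 mm thick. The point moves with the pin: its height is 0.078 minus the joint value, less what the sprung bushing gives while pressed (about 0.078 raised, 0.064 fully home)
- bar_pin (a joint): how far the pin with the bar-shaped head has been pressed straight down, in m: about 0 (-0.002 to 0.003) at the start, raised, with a 14 mm gap under the head; 0.014 fully home, head resting on its bushing. Negative values: pulled up. Sliding takes about 3 N of friction; no spring, it stays where it is left
- bar_bushing: steel bushing, 16 mm across and 14 mm high on a flange 28 mm across, guiding the bar pin. Origin: centre of its underside on the cover's upper face; z up. The flange is fixed; the bushing is sprung: once the head is home and the push passes about 4 N, both give 0.4 mm per further newton, up to 10 mm, and spring back; the bar head lies along its x axis
- small_top (a point): centre of the top face of the pin with the small round head, a flat steel disc 18 mm across; the head is 10 mm thick. The point moves with the pin: its height is 0.078 minus the joint value, less what the sprung bushing gives while pressed (about 0.078 raised, 0.064 fully home)
- small_pin (a joint): how far the pin with the small round head has been pressed straight down, in m: about 0 (-0.002 to 0.003) at the start, raised, with a 14 mm gap under the head; 0.014 fully home, head resting on its bushing. Negative values: pulled up. Sliding takes about 3 N of friction; no spring, it stays where it is left
- small_bushing: steel bushing, 16 mm across and 14 mm high on a flange 28 mm across, guiding the small pin. Origin: centre of its underside on the cover's upper face; z up. The flange is fixed; the bushing is sprung: once the head is home and the push passes about 4 N, both give 0.4 mm per further newton, up to 10 mm, and spring back
- master: bystander: loose upright square steel block 22 x 22 x 40 mm high, standing on the cover between the pins (its top at z = 0.080). Origin: centre of its underside
- gauge_block: bystander: loose upright steel gauge block 35 x 12 x 50 mm high, on the granite beside the fixture. Origin: centre of its underside
- setting_ring: bystander: loose dark steel ring, 60 mm across, 32 mm bore, 20 mm high, on the granite beside the fixture. Origin: centre of its underside
- small_case: bystander: loose wooden instrument case 90 x 60 x 35 mm high, on the granite beyond the fixture. Origin: centre of its underside

How it is judged (in metres and radians):
On the way, in this order (a step that is already met when the one before it is completed fails the run):
1. the pin with the broad round head, a flat steel disc 40 mm across, is pressed home (11 mm or more) (value of joint broad_pin above 0.011 m), for 0.2 s.
2. the pin with the bar-shaped head, a flat steel bar 44 mm x 16 mm, is pressed home (11 mm or more) (value of joint each of broad_pin, bar_pin above 0.011 m), for 0.2 s.
3. the pin with the small round head, a flat steel disc 18 mm across, is pressed home (11 mm or more) (all of step 2 and value of joint small_pin above 0.011 m), for 0.2 s.
At the end, for the whole second after the job is handed in: all three pins are pressed down to within 3 mm of their stops (joint above 0.011), and each bystander is within 10 mm of where it started (all of step 3 and distance of each of master, gauge_block, setting_ring, small_case from where it was at the start of the episode below 0.01 m); the robot touches nothing.
It fails at once if a later pin is pressed (more than 7 mm down) before every earlier one is home (pressed 11 mm or more) ((value of joint bar_pin above 0.007 m and value of joint broad_pin below 0.011 m) or (value of joint small_pin above 0.007 m and value of joint any of broad_pin, bar_pin below 0.011 m)).
It fails at once if a pin is pulled up (more than 6 mm above its raised position) (value of joint any of broad_pin, bar_pin, small_pin below -0.006 m).
It fails at once if a pin or its bushing is pressed harder than 25 N, or the fixture is (contact force between any of the fingers, the arm and broad_bushing above 25 N or contact force between any of the fingers, the arm and bar_bushing above 25 N or contact force between any of the fingers, the arm and small_bushing above 25 N or contact force between any of the fingers, the arm and fixture above 25 N).
It fails at once if a loose bystander is moved or lifted by more than 10 mm (distance of any of master, gauge_block, setting_ring, small_case from where it was at the start of the episode above 0.01 m).
It also fails if it takes over 48 s, if anything falls off the work surface, if the arm or the gripper's body presses on something with over 40 N, if the wrist force passes 120 N, or if a joint passes its speed limit or range.

### The arm

A 6-joint arm with a two-finger parallel gripper is mounted at the origin on the work surface. World frame = base frame: x ahead of the robot, y to its left, z up, the work surface at z = 0. Lengths are in m, angles in degrees, forces in N, time in s.
With the tool pointing down it reaches from about 0.4 to 0.825 m from the base axis. Payload 7 kg.
Tool frame: the origin (TCP) lies between the finger pads; the fingertips stand 22 mm ahead of it and the grasp point (between the pads) lies 3 mm ahead of it; z points along the fingers, y is the line along which they close (so a half turn about z gives the same grasp; the last joint's range is limited). The gripper opens to 88 mm and grips with 3 to 60 N. Pads are 19 mm wide; open, the fingers measure 130 mm over their backs; the gripper's body (78 mm by 193 mm) begins 47 mm behind the grasp point.
Start: joints at [-55.457, 20.546, 0.682, 0, -70.136, -16.507], TCP at [0.209, -0.642, 0.249] pointing down, gripper open.
Joint ranges: [-176.03, 176.03], [-82.01, 121.73], [-58.28, 71.71], [-173.87, 95.51], [-174.79, -0.11], [-173.66, 173.66]. Speed limits (degrees/s): [136.94, 136.94, 172.46, 180, 180, 180].

### API

Orientations are given as [roll, pitch, yaw] about the fixed x, y, z axes, in that order (R = Rz(yaw) Ry(pitch) Rx(roll)).
In Python, from plant import ctrl gives the robot as it stands.
- The arm moves only by the tool apply_moves, never from a script. Its argument "targets" is a list of rows, each an object with "travel": the shift along the tool's x, y, z in mm, a list of three; "roll": the turn about the tool's z in degrees; "jaw": the finger opening in mm, from 0 to 87.6. In form: [{"travel": [tx, ty, tz], "roll": roll, "jaw": jaw}, ...]. A call has 1 to 10 rows; each row shifts and turns the commanded pose from where the row before left it, along the tool's axes as they then stand; what a row does not reach is not made up. A row lasts 1/10 s, in which the tool goes at most 50 mm and 8.59 degrees, less where a joint would pass 70% of its speed; a pose out of reach is approached as far as the arm can. A call with a gripper value outside its range is refused whole. The fingers move at their own pace and stop on an object; the grip force is fixed at half the most. Time passes only in rows, so rows that do not move let the fingers close. It gives the time, the measured TCP pose, the force, the opening and the grip force at its end, in the units of the state.
- ctrl.get_obs(): the state, without advancing time (a new reading comes with each control period).
- ctrl.snapshot(name): name is "scene" or "top"; returns the picture (384x512x3 uint8, red, green, blue); there is no depth.
- ctrl.calibration(name): a dict with "K" (3x3 intrinsics, pixels), "extrinsics" (4x4, takes a point from camera to world coordinates). Camera axes: x right, y down, z forward; pixel columns grow to the right and rows downward; lengths in m; the calibration is good to about 2 mm. A picture is of the moment at which its call begins. calibration takes no time and is no camera call.
- ctrl.close_job(): hands the job in; it is judged then, once.
The state is a dict: "clock": time; "joint_pos": joint angles; "qvel": joint speeds; "tau": joint torques, N m; "tool_pos": TCP position; "orientation": TCP orientation; "force": force on the tool from outside, world axes, zero at the start; "moment": the same for the moment, N m; "opening": finger opening in m; "gripper_force": force on a finger pad.
Only numpy, scipy, OpenCV 4.12 (cv2) and the standard library are available. Lean on these libraries where they do the work, as an engineer would, in place of code of your own. Each camera call takes 0.05 s, during which the arm holds its last target. There are 200 camera calls.

## Working session

There is one attempt and no reset: what is moved stays moved. The work goes in short steps, Python scripts to look and compute and a tool call to move; the robot and the scene stay as the last step left them, time stands still between calls to the robot, and variables do not carry over. Pictures are saved under pics/ and viewed, at most 10 in all, crops included, and the job is handed in when it is done.

Besides the shell and the picture viewer there is one more tool, called after ">>>" as name([rows], argument=value, ...), one row to a line, values as JSON. apply_moves: Moves the arm, as the interface text tells. Its arguments: {"type":"object","properties":{"targets":{"type":"array","items":{"type":"object","properties":{"travel":{"type":"array","items":{"type":"number"}},"roll":{"type":"number"},"jaw":{"type":"number"}}}}},"required":["targets"]}

```bash
mkdir -p pics; python3 - <<'E'
from plant import ctrl
import cv2
for n in("scene","top"):
    im=ctrl.snapshot(n); cv2.imwrite(f"pics/{n}0.png",im[:,:,::-1])
    c=ctrl.calibration(n); print(n,c["K"],c["extrinsics"])
print(ctrl.get_obs())
E
```

```text
scene [[438.64678711   0.         257.74835414]
 [  0.         438.64678711 194.74553713]
 [  0.           0.           1.        ]] [[ 0.23012787  0.61741478 -0.75222347  1.27722494]
 [ 0.97304008 -0.15813941  0.16788367 -0.07117056]
 [-0.01530232 -0.7705783  -0.63716161  0.63029486]
 [ 0.          0.          0.          1.        ]]
top [[447.82709864   0.         252.88917442]
 [  0.         447.82709864 192.39038183]
 [  0.           0.           1.        ]] [[-0.02639347 -0.99057745  0.13438641  0.48485889]
 [-0.999649    0.02646242 -0.00127346  0.05954807]
 [-0.00229473 -0.13437285 -0.99092819  1.25885871]
 [ 0.          0.          0.          1.        ]]
{'clock': 0.1, 'joint_pos': array([-5.54587422e+01,  2.05869924e+01,  6.38630289e-01, -1.55251400e-02,
       -7.01365950e+01, -1.65073898e+01]), 'qvel': array([ 0.06240687, -0.19133546,  0.24075241,  0.09618174,  0.09933445,
       -0.0017945 ]), 'tau': array([-9.51499460e-04, -5.84161341e+01,  2.93752170e+01,  7.01552957e+00,
        1.01619391e-02, -6.67750646e-05]), 'tool_pos': array([ 0.2088088 , -0.64146235,  0.24772415]), 'orientation': array([ 1.79914397e+02, -1.01476607e-02, -1.61971410e+02]), 'force': array([-0.52626404,  0.74590437, -1.23055667]), 'moment': array([-0.00593843,  0.08950792,  0.02273825]), 'gripper_force': 0.0, 'opening': 0.08801881898506614}
```

View pics/top0.png

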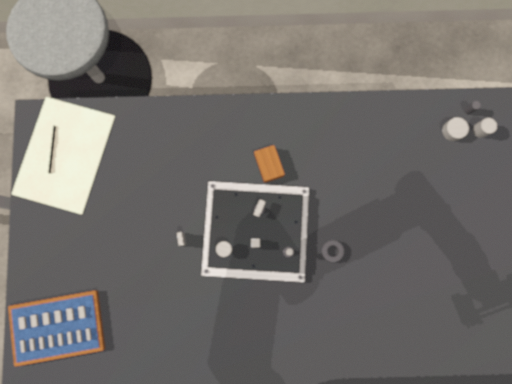

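View pics/scene0.png

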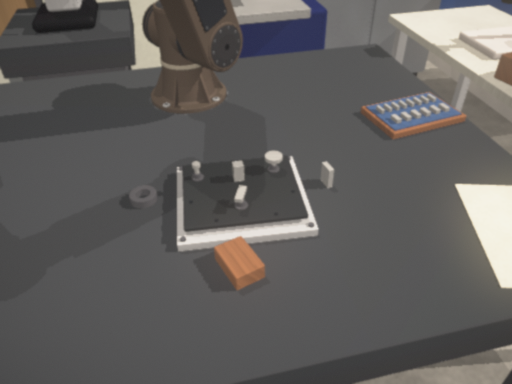

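The top view shows the broad head at about (224,249), the bar at (260,208), the small head at (289,252) and the master at (255,243). The scene view agrees: small on the left, broad on the right and the bar nearest the camera.

```bash
cat > h.py <<'E'
import numpy as np, cv2
from plant import ctrl
def ray(n,u,v,z):
    c=ctrl.calibration(n);E=c["extrinsics"]
    d=E[:3,:3]@np.linalg.solve(c["K"],[u,v,1.]); return E[:3,3]+d*(z-E[2,3])/d[2]
def proj(n,p):
    c=ctrl.calibration(n);E=c["extrinsics"]
    q=c["K"]@(E[:3,:3].T@(np.array(p)-E[:3,3])); return q[:2]/q[2]
E
python3 - <<'E'
from h import *
for n,box,pts in(("top",(200,180,312,284),0),("scene",(172,140,320,245),0)):
    im=cv2.imread(f"pics/{n}0.png"); g=im.min(2)
    x0,y0,x1,y1=box
    m=np.zeros_like(g); m[y0:y1,x0:x1]=(g[y0:y1,x0:x1]>105)*255
    N,L,S,C=cv2.connectedComponentsWithStats(m)
    for i in range(1,N):
        if S[i,4]>8: print(n,C[i].round(1),S[i],ray(n,*C[i],0.078).round(4), round(cv2.minAreaRect(np.argwhere(L==i)[:,::-1].astype(np.float32))[2]))
    cv2.imwrite(f"pics/{n}0c.png",cv2.resize(im[y0:y1,x0:x1],None,fx=5,fy=5,interpolation=cv2.INTER_CUBIC))
E
```

```text
top [253.3 231.6] [ 200  180  110  103 3096] [0.5409 0.0597 0.078 ] 4
top [259.  207.5] [253 199  13  18 145] [0.6043 0.043  0.078 ] 22
top [254.5 242.5] [250 238  10  10  97] [0.5125 0.0572 0.078 ] 90
top [223.1 248.7] [215 241  17  17 230] [0.4983 0.1398 0.078 ] 90
top [288.3 251.5] [284 247   9  10  67] [ 0.4867 -0.0304  0.078 ] 45
scene [273.4 156.6] [264 150  19  16 228] [0.5053 0.1382 0.078 ] 45
scene [248.8 222.7] [ 176  155  144   90 3200] [0.6994 0.0399 0.078 ] 84
scene [196.1 166.3] [192 161   9  14  86] [ 0.4989 -0.0322  0.078 ] 90
scene [238.1 170.2] [232 160  12  22 213] [0.5352 0.0527 0.078 ] 82
scene [240.3 193.4] [234 185  13  18 167] [0.6126 0.0417 0.078 ] 17
```

View pics/top0c.png

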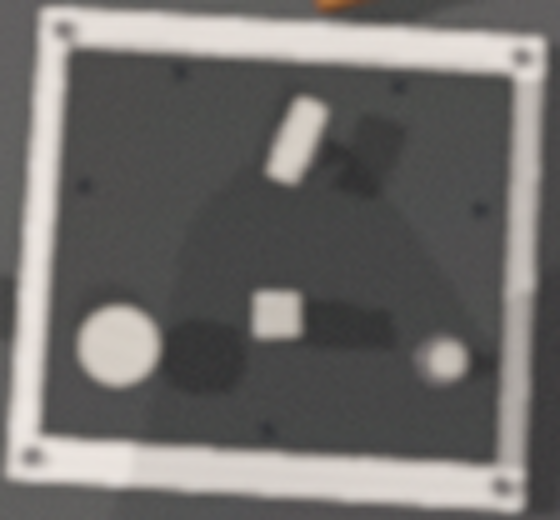

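>>> apply_moves([
  {"travel":[-30,31,0],"roll":0,"jaw":0},
  {"travel":[-30,31,0],"roll":0,"jaw":0},
  {"travel":[-30,31,0],"roll":0,"jaw":0},
  {"travel":[-30,31,0],"roll":0,"jaw":0},
  {"travel":[-30,31,0],"roll":0,"jaw":0},
  {"travel":[-30,31,0],"roll":0,"jaw":0},
  {"travel":[-30,31,0],"roll":0,"jaw":0},
  {"travel":[-30,31,0],"roll":0,"jaw":0},
  {"travel":[-30,31,0],"roll":0,"jaw":0},
  {"travel":[-30,31,0],"roll":0,"jaw":0},
])

```text
clock: 1.1
tool_pos: [0.3985, -0.2524, 0.2485]
orientation: [180.0, 0.0, -162.0]
force: [1.1, -1.1, -0.1]
opening: 0.0132
gripper_force: 0.0
```

>>> apply_moves([
  {"travel":[-21.6,34.2,10],"roll":0,"jaw":0},
  {"travel":[-21.6,34.2,10],"roll":0,"jaw":0},
  {"travel":[-21.6,34.2,10],"roll":0,"jaw":0},
  {"travel":[-21.6,34.2,10],"roll":0,"jaw":0},
  {"travel":[-21.6,34.2,10],"roll":0,"jaw":0},
  {"travel":[-21.6,34.2,10],"roll":0,"jaw":0},
  {"travel":[-21.6,34.2,10],"roll":0,"jaw":0},
  {"travel":[-21.6,34.2,10],"roll":0,"jaw":0},
  {"travel":[-21.6,34.2,10],"roll":0,"jaw":0},
  {"travel":[-21.6,34.2,10],"roll":0,"jaw":0},
])

```text
clock: 2.1
tool_pos: [0.4977, 0.1396, 0.1481]
orientation: [-180.0, -0.0, -161.9]
force: [1.5, 0.5, 1.0]
opening: 0.0004
gripper_force: 0.0
```

>>> apply_moves([
  {"travel":[0,0,10],"roll":0,"jaw":0},
  {"travel":[0,0,10],"roll":0,"jaw":0},
  {"travel":[0,0,5],"roll":0,"jaw":0},
  {"travel":[0,0,0],"roll":0,"jaw":0},
  {"travel":[0,0,0],"roll":0,"jaw":0},
])

```text
clock: 2.6
tool_pos: [0.4978, 0.1371, 0.1239]
orientation: [-180.0, 0.0, -162.0]
force: [-0.9, -0.2, 0.1]
opening: 0.0006
gripper_force: 0.0
```

```bash
python3 - <<'E'
from h import *
for n,b in(("scene",(140,40,360,240)),("top",(190,170,320,290))):
    im=ctrl.snapshot(n)[:,:,::-1]
    im=im[b[1]:b[3],b[0]:b[2]]
    cv2.imwrite(f"pics/{n}1.png",cv2.resize(im,None,fx=2.9,fy=2.9,interpolation=cv2.INTER_CUBIC))
E
```

```text
(no output)
```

View pics/scene1.png

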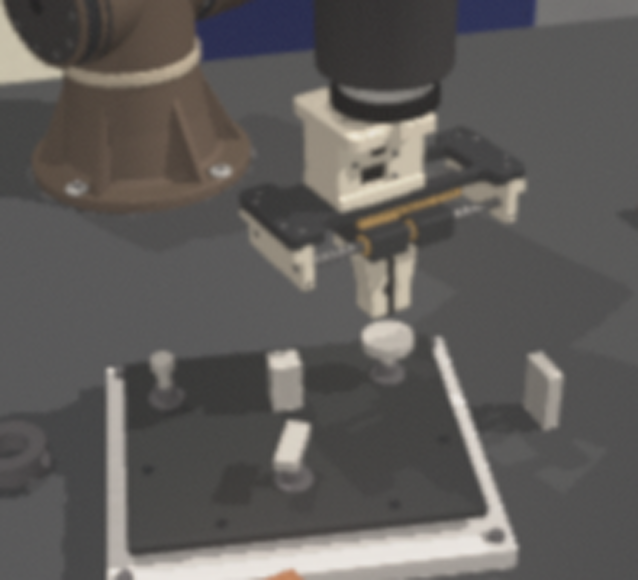

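The fingertips hang right above the broad head, which sits at about (388,335) in the crop.

>>> apply_moves([
  {"travel":[0,-2,5],"roll":0,"jaw":0},
  {"travel":[0,0,5],"roll":0,"jaw":0},
  {"travel":[0,0,5],"roll":0,"jaw":0},
  {"travel":[0,0,3],"roll":0,"jaw":0},
  {"travel":[0,0,0],"roll":0,"jaw":0},
])

```text
clock: 3.2
tool_pos: [0.498, 0.1358, 0.1049]
orientation: [-180.0, -0.1, -162.0]
force: [0.9, 0.8, 0.2]
opening: 0.0004
gripper_force: 0.0
```

>>> apply_moves([
  {"travel":[0,0,2],"roll":0,"jaw":0},
  {"travel":[0,0,2],"roll":0,"jaw":0},
  {"travel":[0,0,2],"roll":0,"jaw":0},
  {"travel":[0,0,2],"roll":0,"jaw":0},
  {"travel":[0,0,0],"roll":0,"jaw":0},
])

```text
clock: 3.7
tool_pos: [0.4984, 0.1361, 0.0975]
orientation: [180.0, 0.0, -162.0]
force: [0.1, -0.3, 0.1]
opening: 0.0002
gripper_force: 0.0
```

>>> apply_moves([
  {"travel":[0,0,2],"roll":0,"jaw":0},
  {"travel":[0,0,2],"roll":0,"jaw":0},
  {"travel":[0,0,2],"roll":0,"jaw":0},
  {"travel":[0,0,0],"roll":0,"jaw":0},
])

```text
clock: 4.1
tool_pos: [0.4984, 0.136, 0.0913]
orientation: [-180.0, -0.0, -162.0]
force: [-0.5, -0.3, 0.2]
opening: 0.0001
gripper_force: 0.0
```

>>> apply_moves([
  {"travel":[0,0,1.5],"roll":0,"jaw":0},
  {"travel":[0,0,1.5],"roll":0,"jaw":0},
])

```text
clock: 4.3
tool_pos: [0.4984, 0.136, 0.0885]
orientation: [-180.0, 0.0, -162.0]
force: [-1.5, -0.1, 2.6]
opening: 0.0001
gripper_force: 1.4
```

```bash
python3 - <<'E'
from h import *
n,b="scene",(140,40,360,240)
im=ctrl.snapshot(n)[:,:,::-1]
im=im[b[1]:b[3],b[0]:b[2]]
cv2.imwrite(f"pics/{n}2.png",cv2.resize(im,None,fx=2.9,fy=2.9,interpolation=cv2.INTER_CUBIC))
print(ctrl.get_obs()["force"],ctrl.get_obs()["tool_pos"])
E
```

```text
[-0.42561537  0.73314512  2.17372339] [0.49835941 0.13601546 0.08829345]
```

View pics/scene2.png

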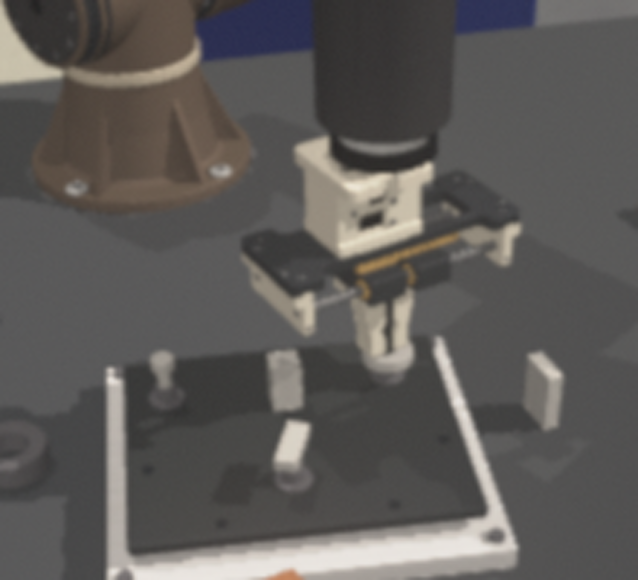

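The broad head has moved down under the tips, to about (388,360), at around 2 N. I'll keep going in small steps.

>>> apply_moves([
  {"travel":[0,0,1],"roll":0,"jaw":0},
  {"travel":[0,0,1],"roll":0,"jaw":0},
  {"travel":[0,0,1],"roll":0,"jaw":0},
  {"travel":[0,0,0],"roll":0,"jaw":0},
])

```text
clock: 4.75
tool_pos: [0.4984, 0.136, 0.0856]
orientation: [-180.0, 0.0, -162.0]
force: [-1.5, -0.8, 4.5]
opening: 0.0006
gripper_force: 2.2
```

>>> apply_moves([
  {"travel":[0,0,1],"roll":0,"jaw":0},
  {"travel":[0,0,0],"roll":0,"jaw":0},
])

```text
clock: 4.95
tool_pos: [0.4984, 0.136, 0.0848]
orientation: [-180.0, 0.0, -162.0]
force: [-1.9, -0.6, 6.8]
opening: 0.0005
gripper_force: 3.2
```

>>> apply_moves([
  {"travel":[0,0,1],"roll":0,"jaw":0},
  {"travel":[0,0,0],"roll":0,"jaw":0},
  {"travel":[0,0,0],"roll":0,"jaw":0},
  {"travel":[0,0,0],"roll":0,"jaw":0},
])

```text
clock: 5.35
tool_pos: [0.4984, 0.136, 0.084]
orientation: [-180.0, 0.0, -162.0]
force: [-2.6, -1.3, 8.5]
opening: 0.0004
gripper_force: 4.0
```

>>> apply_moves([
  {"travel":[0,0,-3],"roll":0,"jaw":0},
  {"travel":[0,0,-7],"roll":0,"jaw":0},
  {"travel":[0,0,-15],"roll":0,"jaw":0},
  {"travel":[0,0,-20],"roll":0,"jaw":0},
  {"travel":[-18,-30,0],"roll":0,"jaw":0},
  {"travel":[-18,-30,0],"roll":0,"jaw":0},
  {"travel":[-18,-30,0],"roll":0,"jaw":0},
  {"travel":[-18,-31,0],"roll":0,"jaw":0},
  {"travel":[0,0,0],"roll":0,"jaw":0},
  {"travel":[0,0,0],"roll":0,"jaw":0},
])

```text
clock: 6.35
tool_pos: [0.6042, 0.0424, 0.1279]
orientation: [180.0, -0.1, -162.1]
force: [0.6, 0.5, -0.2]
opening: 0.0001
gripper_force: 0.0
```

```bash
python3 - <<'E'
from h import *
n,b="scene",(160,80,320,240)
im=ctrl.snapshot(n)[:,:,::-1]
im=im[b[1]:b[3],b[0]:b[2]]
cv2.imwrite(f"pics/{n}3.png",cv2.resize(im,None,fx=3.7,fy=3.7,interpolation=cv2.INTER_CUBIC))
E
```

```text
(no output)
```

View pics/scene3.png

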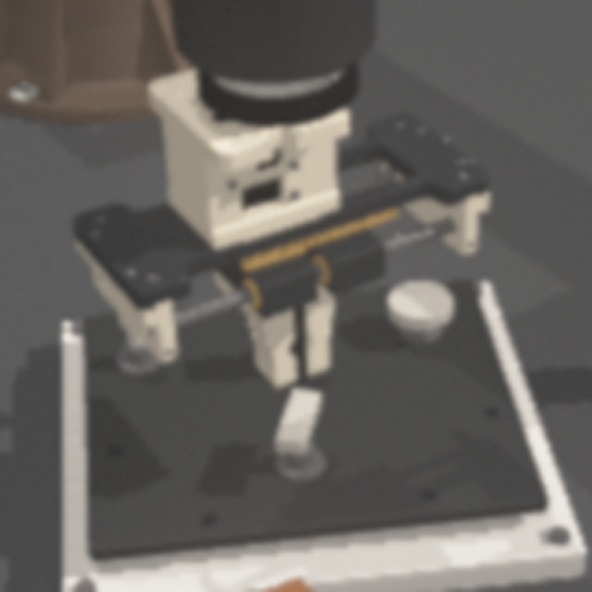

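The broad pin now sits low, at about (420,305), and the tips at about (300,380) are right above the bar at about (303,410).

>>> apply_moves([
  {"travel":[0,0,8],"roll":0,"jaw":0},
  {"travel":[0,0,8],"roll":0,"jaw":0},
  {"travel":[0,0,6],"roll":0,"jaw":0},
  {"travel":[0,0,2],"roll":0,"jaw":0},
  {"travel":[0,0,2],"roll":0,"jaw":0},
  {"travel":[0,0,2],"roll":0,"jaw":0},
  {"travel":[0,0,2],"roll":0,"jaw":0},
  {"travel":[0,0,0],"roll":0,"jaw":0},
])

```text
clock: 7.2
tool_pos: [0.6044, 0.0433, 0.0985]
orientation: [-180.0, 0.0, -162.0]
force: [-0.1, -1.2, 1.1]
opening: 0.0002
gripper_force: 0.0
```

>>> apply_moves([
  {"travel":[0,0,1.5],"roll":0,"jaw":0},
  {"travel":[0,0,1.5],"roll":0,"jaw":0},
  {"travel":[0,0,1.5],"roll":0,"jaw":0},
  {"travel":[0,0,1.5],"roll":0,"jaw":0},
])

```text
clock: 7.6
tool_pos: [0.6045, 0.0432, 0.0927]
orientation: [-180.0, 0.0, -162.0]
force: [0.1, -0.1, 2.6]
opening: 0.0003
gripper_force: 1.4
```

>>> apply_moves([
  {"travel":[0,0,1],"roll":0,"jaw":0},
  {"travel":[0,0,1],"roll":0,"jaw":0},
  {"travel":[0,0,1],"roll":0,"jaw":0},
  {"travel":[0,0,0],"roll":0,"jaw":0},
])

```text
clock: 8.0
tool_pos: [0.6044, 0.0433, 0.0895]
orientation: [-180.0, 0.0, -162.0]
force: [1.1, -0.1, 0.7]
opening: 0.0005
gripper_force: 0.5
```

>>> apply_moves([
  {"travel":[0,0,1],"roll":0,"jaw":0},
  {"travel":[0,0,1],"roll":0,"jaw":0},
  {"travel":[0,0,1],"roll":0,"jaw":0},
  {"travel":[0,0,1],"roll":0,"jaw":0},
  {"travel":[0,0,0],"roll":0,"jaw":0},
])

```text
clock: 8.5
tool_pos: [0.6044, 0.0432, 0.0856]
orientation: [-180.0, 0.0, -162.0]
force: [0.8, 0.1, 4.4]
opening: 0.0001
gripper_force: 2.1
```

>>> apply_moves([
  {"travel":[0,0,1],"roll":0,"jaw":0},
  {"travel":[0,0,0],"roll":0,"jaw":0},
])

```text
clock: 8.7
tool_pos: [0.6045, 0.0433, 0.0849]
orientation: [-180.0, 0.0, -162.0]
force: [-0.4, 1.2, 5.8]
opening: 0.0005
gripper_force: 3.1
```

>>> apply_moves([
  {"travel":[0,0,1],"roll":0,"jaw":0},
  {"travel":[0,0,0],"roll":0,"jaw":0},
  {"travel":[0,0,0],"roll":0,"jaw":0},
])

```text
clock: 9.0
tool_pos: [0.6045, 0.0433, 0.0841]
orientation: [-180.0, 0.0, -161.9]
force: [-0.7, -0.5, 8.1]
opening: 0.0003
gripper_force: 3.9
```

>>> apply_moves([
  {"travel":[0,0,-3],"roll":0,"jaw":0},
  {"travel":[0,0,-7],"roll":0,"jaw":0},
  {"travel":[0,0,-15],"roll":0,"jaw":0},
  {"travel":[0,0,-20],"roll":0,"jaw":0},
  {"travel":[34,-9,0],"roll":0,"jaw":0},
  {"travel":[34,-9,0],"roll":0,"jaw":0},
  {"travel":[34,-9,0],"roll":0,"jaw":0},
  {"travel":[33,-8.7,0],"roll":0,"jaw":0},
  {"travel":[0,0,0],"roll":0,"jaw":0},
  {"travel":[0,0,0],"roll":0,"jaw":0},
])

```text
clock: 10.0
tool_pos: [0.4865, -0.0328, 0.129]
orientation: [180.0, 0.0, -162.0]
force: [0.4, 0.0, -0.1]
opening: 0.0003
gripper_force: 0.0
```

```bash
python3 - <<'E'
from h import *
n,b="scene",(150,80,310,240)
im=ctrl.snapshot(n)[:,:,::-1]
im=im[b[1]:b[3],b[0]:b[2]]
cv2.imwrite(f"pics/{n}4.png",cv2.resize(im,None,fx=3.7,fy=3.7,interpolation=cv2.INTER_CUBIC))
E
```

```text
(no output)
```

View pics/scene4.png

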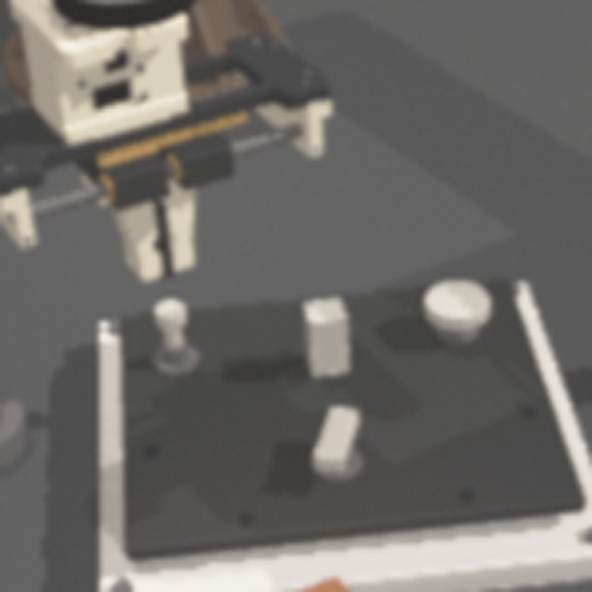

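The bar and broad pins are both low, the master hasn't moved, and the tips are centred above the small head at about (170,308).

>>> apply_moves([
  {"travel":[0,0,8],"roll":0,"jaw":0},
  {"travel":[0,0,8],"roll":0,"jaw":0},
  {"travel":[0,0,7],"roll":0,"jaw":0},
  {"travel":[0,0,2],"roll":0,"jaw":0},
  {"travel":[0,0,2],"roll":0,"jaw":0},
  {"travel":[0,0,2],"roll":0,"jaw":0},
  {"travel":[0,0,2],"roll":0,"jaw":0},
  {"travel":[0,0,0],"roll":0,"jaw":0},
])

```text
clock: 10.85
tool_pos: [0.487, -0.0325, 0.0975]
orientation: [180.0, 0.0, -162.0]
force: [-0.4, 0.1, 0.8]
opening: 0.0004
gripper_force: 0.0
```

>>> apply_moves([
  {"travel":[0,0,1.5],"roll":0,"jaw":0},
  {"travel":[0,0,1.5],"roll":0,"jaw":0},
  {"travel":[0,0,1.5],"roll":0,"jaw":0},
  {"travel":[0,0,1.5],"roll":0,"jaw":0},
])

```text
clock: 11.25
tool_pos: [0.4873, -0.0325, 0.0916]
orientation: [-180.0, 0.0, -162.0]
force: [-0.2, -0.8, 3.0]
opening: 0.0003
gripper_force: 1.4
```

>>> apply_moves([
  {"travel":[0,0,1],"roll":0,"jaw":0},
  {"travel":[0,0,1],"roll":0,"jaw":0},
  {"travel":[0,0,1],"roll":0,"jaw":0},
  {"travel":[0,0,1],"roll":0,"jaw":0},
])

```text
clock: 11.65
tool_pos: [0.4872, -0.0324, 0.0876]
orientation: [-180.0, 0.0, -162.0]
force: [0.7, -0.5, 2.4]
opening: 0.0003
gripper_force: 1.4
```

>>> apply_moves([
  {"travel":[0,0,1],"roll":0,"jaw":0},
  {"travel":[0,0,1],"roll":0,"jaw":0},
  {"travel":[0,0,0],"roll":0,"jaw":0},
])

```text
clock: 11.95
tool_pos: [0.4873, -0.0324, 0.0856]
orientation: [-180.0, 0.0, -162.0]
force: [0.5, 0.4, 4.1]
opening: 0.0004
gripper_force: 2.1
```

>>> apply_moves([
  {"travel":[0,0,1],"roll":0,"jaw":0},
  {"travel":[0,0,1],"roll":0,"jaw":0},
  {"travel":[0,0,0],"roll":0,"jaw":0},
  {"travel":[0,0,0],"roll":0,"jaw":0},
])

```text
clock: 12.35
tool_pos: [0.4873, -0.0325, 0.084]
orientation: [-180.0, 0.0, -161.9]
force: [-1.5, 0.7, 8.2]
opening: 0.0004
gripper_force: 4.0
```

>>> apply_moves([
  {"travel":[0,0,-3],"roll":0,"jaw":0},
  {"travel":[0,0,-7],"roll":0,"jaw":0},
  {"travel":[0,0,-20],"roll":0,"jaw":0},
  {"travel":[0,0,-40],"roll":0,"jaw":0},
  {"travel":[0,0,-40],"roll":0,"jaw":0},
  {"travel":[0,0,0],"roll":0,"jaw":0},
  {"travel":[0,0,0],"roll":0,"jaw":0},
])

```text
clock: 13.05
tool_pos: [0.4868, -0.0323, 0.1944]
orientation: [180.0, 0.1, -162.0]
force: [-0.4, 1.5, -0.5]
opening: 0.0004
gripper_force: 0.0
```

```bash
python3 - <<'E'
from h import *
n,b="scene",(130,120,350,290)
im=ctrl.snapshot(n)[:,:,::-1]
im=im[b[1]:b[3],b[0]:b[2]]
cv2.imwrite(f"pics/{n}5.png",cv2.resize(im,None,fx=3.4,fy=3.4,interpolation=cv2.INTER_CUBIC))
E
```

```text
(no output)
```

View pics/scene5.png

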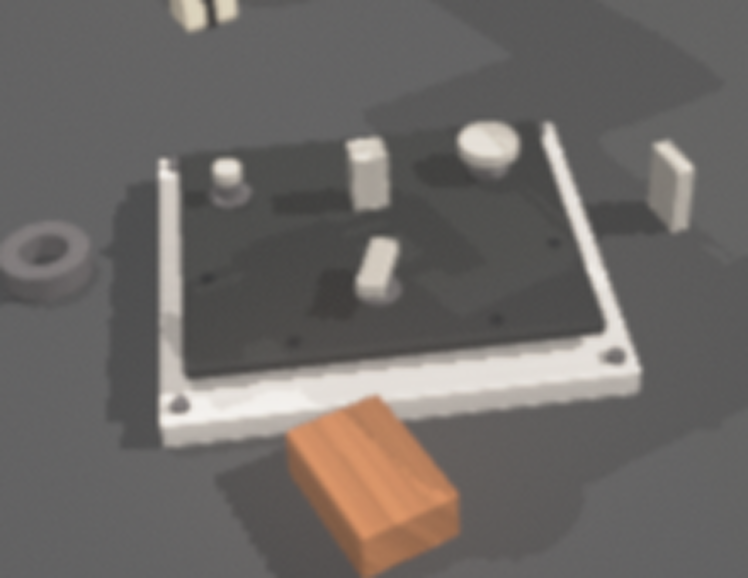

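All three pins are down: small at about (228,175), bar at (378,265) and broad at (488,147). The gauges and the case stand where they were, and the gripper is clear.

```bash
python3 -c "
from plant import ctrl
print(ctrl.close_job())"
```

```text
the job is handed in; nothing more can be done
None
```

I pressed the three pins home in order (broad, bar, small), reading at most about 8.5 N while pressing. The last picture shows all three down, the gauges and case unmoved and the gripper clear. The job is handed in, but no verdict came back.

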